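Reset a tripped cut-out switch

ROBOT

A 7-joint arm with a two-finger parallel gripper is mounted at the origin on a cart in front of the work surface, level with it; the furniture and walls round the work are solid. World frame = base frame: x ahead of the robot, y to its left, z up, the work surface at z = 0. Lengths are in m, angles in rad, forces in N, time in s.
With the tool pointing down it reaches from about 0.425 to 0.875 m from the base axis. Payload 4.7 kg.
Tool frame: the origin (TCP) lies where the fingers leave the gripper's body, on its centre line; the fingertips stand 70 mm ahead of it and the grasp point (between the pads) lies 51 mm ahead of it; z points along the fingers, x is the direction in which the jaws open and shut, and the axes are right-handed (so a half turn about z gives the same grasp; the last joint's range is limited). The gripper opens to 87 mm and grips with 3 to 60 N. Pads are 19 mm wide; open, the fingers measure 117 mm over their backs; the gripper's body (75 mm by 190 mm) begins 51 mm behind the grasp point.
Start: joints at [1.34, 0.321, -0.07, 1.45, 0.023, 1.371, -0.057], TCP at [0.158, -0.631, 0.292] pointing down, gripper open.
Joint ranges: [-2.86, 2.86], [-0.3, 2.09], [-1.38, 1.24], [0.06, 2.45], [-1.56, 4.7], [0.09, 2.05], [-2.69, 2.69]. Speed limits (rad/s): [2.57, 2.57, 3.14, 3.14, 3.14, 3.14, 3.14].

INTERFACE

Orientations are given as a rotation vector (axis times angle).
In Python, from bench import state, viewer, r gives the robot as it stands. The module is installed in compiled form; this text tells all that it offers.
- The arm moves only by the tool send_rows, never from a script. Its argument "motion" is one flat list of numbers, 6 for each row, row after row: the shift along the tool's x, y, z in mm, then the turn, a rotation vector about the tool's x, y, z in degrees. A call has 1 to 10 rows; each row is the pose to reach, as a shift and turn from the pose commanded when the call began, along the tool's axes at that moment; what a row does not reach only later rows make up. A row lasts 1/10 s, in which the tool goes at most 50 mm and 8.59 degrees, less where a joint would pass 70% of its speed; a pose out of reach is approached as far as the arm can. A call with a gripper value outside its range is refused whole. "fingers" is the opening in per cent of the stroke, from 0 (shut) to 100 (fully open), set as the call begins (left out, the last holds). The fingers move at their own pace and stop on an object; "grip_force" is the grip in N (left out, the last holds). Time passes only in rows, so rows that repeat a pose let the fingers close. It gives the time, the measured TCP pose, the force and the opening at its end, in the units of the state.
- state(): the state, without advancing time (a new reading comes with each control period).
- viewer.snapshot(name): name is "scene" or "top" or "wrist"; returns a dict with "image" (400x640x3 uint8, red, green, blue), "range_z" (400x640 float32, m along the optical axis (not along the pixel's ray), 0 where there is no reading), "K" (3x3 intrinsics, pixels), "pose" (4x4, takes a point from camera to world coordinates). Camera axes: x right, y up, looking along -z (the intrinsics and any distortion apply to the point x, -y, -z); pixel columns grow to the right and rows downward; lengths in m; the calibration is good to about 2 mm. A picture is of the moment at which its call begins.
- r.job_done(): hands the job in, once; it reports no verdict.
The state is a dict: "time": time; "q": joint angles; "joint_velocities": joint speeds; "joint_torque": joint torques, N m; "tcp_pos": TCP position; "ee_rot": TCP orientation; "ft_force": force on the tool from outside, world axes, zero at the start; "ft_torque": the same for the moment, N m; "gripper_width": finger opening in m.
Only numpy, scipy, OpenCV 4.12 (cv2) and the standard library are available. Lean on these libraries where they do the work, as an engineer would, in place of code of your own. Each camera call takes 0.05 s, during which the arm holds its last target. There are 200 camera calls.

TASK

Of the three cut-out switches on the plywood board, one has tripped: its lever stands about half way. Reset it with closed fingers, without gripping the lever: push it fully off toward the black dot and press it firmly against the end stop (about 15 N) for a good second, then throw it fully on toward the green dot, press it home against that stop in the same way, and let go. Never load the lever with more than 22 N, and leave the other two switches and the things lying round the board as they are.

Things in the scene. Friction and masses are not known exactly. Their poses are not given: they have to be found in the camera images.
- board: plywood board 170 x 270 mm, on four rubber feet, its top 18 mm above the table, fixed and carrying the three switches side by side along its y axis, 90 mm apart; origin at the board centre at table height, x axis in the ON direction of all three levers (from the black dot to the green dot), z up
- tripped_handle: a red grooved crossbar, 34 mm long and 20 mm thick, across the top of a black lever, both of smooth plastic: the handle of the tripped switch. Origin at the centre of the bar, y along the bar (parallel to the board's y). The bar swings on a radius of 55 mm, its centre 95 to 111 mm above the table; push on the bar, not on the slanting lever below it. The lever stays where it is left; 2 to 7 N moves it. The handle cracks above 22 N
- cutout_a: housing of the tripped switch, fixed on the board: a white box 80 x 52 mm on a grey flange 104 x 56 mm, grey bezel with its top 63 mm above the table; black dot at its -x end (OFF), green dot at +x (ON). Origin at the centre of its underside, axes as the board's. The pivot lies 38 mm above the origin, along y. The lever swings between two hard rubber stops about 0.6 rad each side of upright
- stops (a point): the pivot of the tripped lever. Where its stops lie is not known beforehand: both are turned together, either way, by up to 0.16 rad (8 mm at the bar), unlike from switch to switch, so feel for them. At a stop the push rises from about 5 N to 15 N within 1 mm of bar movement. The switch re-arms when pushed against OFF with 11 N or more for 0.4 s, and latches when pushed against ON with 11 N or more for 0.2 s
- on_lever (a joint): angle of the lever of the switch that is on, rad from its own OFF stop: 1.2 at its ON stop, where it starts and must stay
- off_lever (a joint): angle of the lever of the switch that is off, rad from its own OFF stop: 0, where it starts and must stay
- on_handle: a red grooved crossbar, 34 mm long and 20 mm thick, across the top of a black lever, both of smooth plastic of the switch that is on, leaning toward the board's +x; origin at the centre of the bar
- off_handle: a red grooved crossbar, 34 mm long and 20 mm thick, across the top of a black lever, both of smooth plastic of the switch that is off, leaning toward the board's -x; origin at the centre of the bar
- tape: roll of brown tape, 96 mm across, 48 mm high, loose on the table beside the board; origin at the centre of its underside
- pin_tub: small clear tub of push pins, 55 mm across, 30 mm high, loose on the table beside the board; origin at the centre of its underside
- eraser: blue and white eraser, 20 x 42 x 12 mm, loose on the table beside the board; origin at the centre of its underside

How it is judged:
On the way, in this order (a step that is already met when the one before it is completed fails the run):
1. the tripped lever is pushed against its OFF stop with at least 11 N for 0.4 s (x of tripped_handle in the frame of cutout_a below -0.021 m and contact force between anything else and tripped_handle above 11 N), for 0.4 s.
2. the lever is thrown on and pushed against its ON stop with at least 11 N for 0.2 s (x of tripped_handle in the frame of cutout_a above 0.021 m and contact force between anything else and tripped_handle above 11 N), for 0.2 s.
At the end, for the whole second after the job is handed in: the tripped lever is let go and rests on, its bar more than 21 mm from the middle of the housing toward the green dot; the other two levers are still on and off (within 0.1 rad), and tape, pin tub and eraser are within 15 mm of where they were (x of tripped_handle in the frame of cutout_a above 0.021 m and value of joint on_lever above 1.1 rad and value of joint off_lever below 0.1 rad and distance of each of tape, pin_tub, eraser from where it was at the start of the episode below 0.015 m); the robot touches nothing.
It fails at once if the handle of the tripped switch is loaded with more than 22 N (contact force between anything else and tripped_handle above 22 N).
It fails at once if the lever of the switch that is on is moved off its stop (value of joint on_lever below 1.1 rad).
It fails at once if the lever of the switch that is off is moved off its stop (value of joint off_lever above 0.1 rad).
It fails at once if the tape roll, pin tub or eraser is shifted more than 15 mm (distance of any of tape, pin_tub, eraser from where it was at the start of the episode above 0.015 m).
It also fails if it takes over 64 s, if anything falls off the work surface, if the arm or the gripper's body presses on something with over 40 N, if the wrist force passes 120 N, or if a joint passes its speed limit or range.

## Working session

There is one attempt and no reset: what is moved stays moved. The work goes in short steps, Python scripts to look and compute and a tool call to move; the robot and the scene stay as the last step left them, time stands still between calls to the robot, and variables do not carry over. Pictures are saved under pics/ and viewed, about 8 in all and at most 12, crops included, and the job is handed in when it is done.

Besides the shell and the picture viewer there is one more tool, called after "Emit:" by a JSON object that holds its "fn" and its "kwargs", one argument or row to a line. send_rows: Moves the arm, as the interface text tells. Its arguments: {"type":"object","properties":{"motion":{"type":"array","items":{"type":"number"}},"fingers":{"type":"number"},"grip_force":{"type":"number"}},"required":["motion"]}

```bash
mkdir -p pics
python3 - <<'E'
from bench import state, viewer
import cv2,numpy as np
s=state();print({k:np.round(v,3) for k,v in s.items()})
for n in("top","scene"):
    d=viewer.snapshot(n);cv2.imwrite(f"pics/{n}0.png",d["image"][:,:,::-1]);np.savez(f"pics/{n}0.npz",**d);print(np.round(d["pose"],3),d["K"])
E
```

```text
{'time': np.float64(0.0), 'q': array([ 1.34 ,  0.322, -0.07 ,  1.452,  0.023,  1.371, -0.057]), 'joint_velocities': array([-0.   , -0.   , -0.   ,  0.001, -0.   , -0.001, -0.001]), 'joint_torque': array([ 0.0000e+00, -4.9128e+01, -4.0400e-01, -3.1253e+01, -6.4000e-02,
        4.4000e-02,  0.0000e+00]), 'tcp_pos': array([ 0.157, -0.63 ,  0.291]), 'ee_rot': array([-2.475,  1.933,  0.003]), 'ft_force': array([0.263, 0.616, 0.653]), 'ft_torque': array([ 0.02 ,  0.027, -0.037]), 'gripper_width': np.float64(0.087)}
[[-0.014  0.999 -0.033  0.524]
 [-1.    -0.013  0.003 -0.098]
 [ 0.002  0.033  0.999  0.955]
 [ 0.     0.     0.     1.   ]] [[498.51448757   0.         326.23606158]
 [  0.         498.51448757 203.61199999]
 [  0.           0.           1.        ]]
[[ 0.444  0.554 -0.704 -0.072]
 [-0.896  0.262 -0.359 -0.416]
 [-0.015  0.79   0.612  0.647]
 [ 0.     0.     0.     1.   ]] [[493.9738177    0.         309.1892411 ]
 [  0.         493.9738177  196.78816834]
 [  0.           0.           1.        ]]
```

View pics/top0.png

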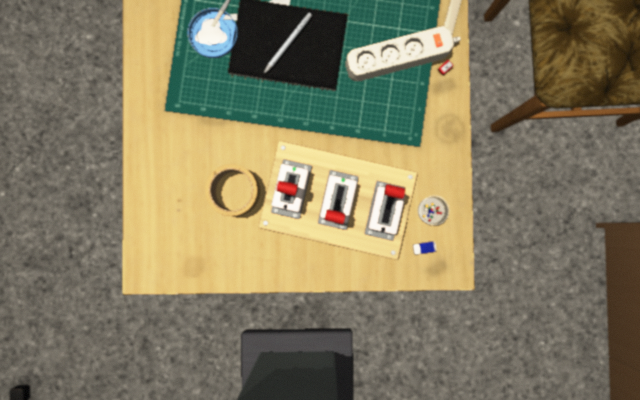

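View pics/scene0.png

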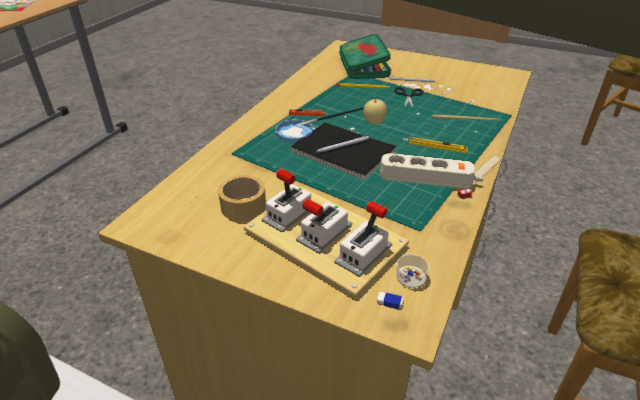

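The top view shows three switches. The left one (bar at 287,187) is tripped, the middle one (335,216) is off and the right one (394,191) is on. The green dots point away from the robot. The tape is at (237,191), the tub at (432,210) and the eraser at (425,248).

```bash
cat > h.py <<'E'
import numpy as np,cv2
def cloud(d):
    z=d["range_z"];K=d["K"];v,u=np.mgrid[:z.shape[0],:z.shape[1]]
    p=np.stack([(u-K[0,2])/K[0,0]*z,-(v-K[1,2])/K[1,1]*z,-z],-1)
    return p@d["pose"][:3,:3].T+d["pose"][:3,3]
def red(im):
    i=im.astype(int);return (i[...,0]>130)&(i[...,1]<60)&(i[...,2]<60)
E
python3 - <<'E'
from h import *
d=np.load("pics/top0.npz");P=cloud(d);z=P[...,2]
roi=np.zeros(z.shape,bool);roi[138:265,255:422]=1
print("table z",np.median(z[260:280,150:250]))
m=(roi&(z>.010)&(z<.13)&(d["range_z"]>0)).astype(np.uint8)
n,l,st,c=cv2.connectedComponentsWithStats(m);k=1+st[1:,4].argmax();pts=P[l==k][:,:2]
print(st)
print(cv2.minAreaRect((pts*1000).astype(np.float32)))
# board plane only
b=(l==k)&(z<.03);print("board z",np.median(z[b]))
h=roi&(z>.05)&(z<.075)
n,l,st,c=cv2.connectedComponentsWithStats(h.astype(np.uint8))
for k in range(1,n):
    if st[k,4]>100: print("house",st[k],cv2.minAreaRect((P[l==k][:,:2]*1000).astype(np.float32)),np.median(z[l==k]))
R=red(d["image"])&roi
n,l,st,c=cv2.connectedComponentsWithStats(R.astype(np.uint8))
for k in range(1,n):
    if st[k,4]>30: q=P[l==k];print("red",c[k],q.mean(0),np.percentile(q[:,2],90),cv2.minAreaRect((q[:,:2]*1000).astype(np.float32)))
E
```

```text
table z -0.0005418220494604609
[[     0      0    640    400 243009]
 [   259    141    159    119  12802]
 [   255    177      5     28     97]
 [   418    202      4     17     36]
 [   414    243      8     11     52]
 [   414    249      2      2      4]]
((563.042724609375, -122.53254699707031), (270.6324768066406, 170.52268981933594), 76.21004486083984)
board z 0.01773885890659671
house [ 272  164   37   48 1019] ((584.1744384765625, -35.03585433959961), (52.23402786254883, 79.73406219482422), 76.30974578857422) 0.058944712405066935
house [ 320  175   37   48 1028] ((563.0620727539062, -122.54539489746094), (52.05137252807617, 79.47624206542969), 76.27703857421875) 0.059485744972685384
house [ 369  186   36   49 1059] ((541.543212890625, -209.79757690429688), (52.03143310546875, 80.19688415527344), 76.04430389404297) 0.05948307493394511
red [287.5136612  187.84699454] [ 0.57900298 -0.0357475   0.1231602 ] 0.12123127847549767 ((561.26708984375, -63.18732833862305), (98.56732177734375, 23.39605712890625), 56.807464599609375)
red [394.37912088 191.18131868] [ 0.57182581 -0.21636551  0.10883793] 0.11151860031795377 ((572.0882568359375, -216.55857849121094), (32.11421585083008, 16.644643783569336), 75.34066009521484)
red [335.09836066 216.56284153] [ 0.53005545 -0.11498326  0.10760239] 0.10986827355790436 ((530.2153930664062, -114.87287902832031), (30.422210693359375, 18.446208953857422), 77.91912841796875)
```

Emit:
{"fn": "send_rows", "kwargs": {
  "motion": [-10, -13, 0, 0, 0, 1, -32, -41, 0, 0, 0, 2, -60, -76, 0, 0, 0, 4, -88, -112, 0, 0, 0, 6, -116, -147, 0, 0, 0, 8, -144, -183, 0, 0, 0, 10, -172, -219, 0, 0, 0, 12, -200, -254, 0, 0, 0, 14, -222, -282, 0, 0, 0, 15, -230, -293, 0, 0, 0, 15],
  "fingers": 0,
  "grip_force": 40
}}

```text
time: 1.1
tcp_pos: [0.3885, -0.3325, 0.2922]
ee_rot: [-2.208, 2.233, 0.001]
ft_force: [-0.1, 0.2, 0.3]
gripper_width: 0.015
```

```bash
cat >> h.py <<'E'
from scipy.spatial.transform import Rotation as Ro
C=np.array([.5842,-.0350]);a=np.deg2rad(-13.75);BX=np.array([np.cos(a),np.sin(a)]);BY=np.array([-np.sin(a),np.cos(a)])
RT=np.column_stack([np.r_[-BY,0],np.r_[-BX,0],[0,0,-1]])
def rep(s,xl,yl,tipz):
    R=Ro.from_rotvec(s["ee_rot"]).as_matrix();p=np.array(s["tcp_pos"])
    t=np.r_[C+xl*BX+yl*BY,tipz+.07]
    print("shift mm",np.round(R.T@(t-p)*1000,1),"turn",np.round(np.rad2deg(Ro.from_matrix(R.T@RT).as_rotvec()),2))
    q=p+R[:,2]*.07;d=q[:2]-C
    print("tip local mm",np.round([d@BX*1000,d@BY*1000,q[2]*1000],1),"F local",np.round([s["ft_force"][:2]@BX,s["ft_force"][:2]@BY,s["ft_force"][2]],2),"t",s["time"],"w",s["gripper_width"])
E
python3 - <<'E'
from h import *
from bench import state
rep(state(),.034,-.001,.22)
E
```

```text
shift mm [-290.9 -225.3    2.6] turn [-0.02  0.07 13.12]
tip local mm [-119.3 -335.4  222.2] F local [-0.14  0.14  0.33] t 1.1 w 0.01503344700662147
```

Emit:
{"fn": "send_rows", "kwargs": {
  "motion": [-12, -9, 0, 0, 0, 1, -45, -35, 0, 0, 0, 2, -82, -63, 0, 0, 0, 4, -120, -93, 0, 0, 0, 6, -158, -122, 0, 0, 0, 8, -196, -152, 0, 0, 0, 10, -234, -181, 0, 0, 0, 11, -268, -208, 0, 0, 0, 12, -286, -222, 0, 0, 0, 13.1, -291, -225, 2, 0, 0, 13.1]
}}

```text
time: 2.1
tcp_pos: [0.6171, -0.0469, 0.2895]
ee_rot: [-1.937, 2.472, 0.002]
ft_force: [0.1, -0.4, -0.3]
gripper_width: 0.0004
```

Run:
```python
from h import *
from bench import state,viewer
s=state();rep(s,.034,-.001,.106)
d=viewer.snapshot("scene");cv2.imwrite("pics/s1.png",cv2.resize(d["image"][100:320,150:470,::-1],None,fx=2,fy=2))
```

```text
shift mm [ -2.6   0.7 113.6] turn [ 0.04  0.09 -0.1 ]
tip local mm [ 34.8  -3.7 219.5] F local [ 0.18 -0.41 -0.33] t 2.1 w 0.00040320215788494743
```

View pics/s1.png

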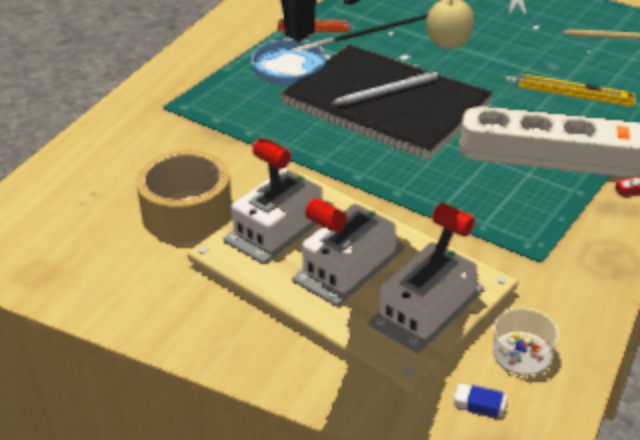

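The fingertip (298,20) hangs above the far side of the tripped bar (270,153), clear of it. I'll lower beside the bar.

Emit:
{"fn": "send_rows", "kwargs": {
  "motion": [-1, 0, 10, 0, 0, 0, -2, 0, 30, 0, 0, 0, -2.5, 0, 55, 0, 0, 0, -2.5, 0, 80, 0, 0, 0, -2.5, 0, 100, 0, 0, 0, -2.5, 0, 110, 0, 0, 0, -2.5, 0, 113.5, 0, 0, 0, -2.5, 0, 113.5, 0, 0, 0]
}}

```text
time: 2.95
tcp_pos: [0.6163, -0.048, 0.1768]
ee_rot: [1.931, -2.478, 0.001]
ft_force: [-0.3, -1.2, 0.2]
gripper_width: 0.0002
```

Run:
```python
from h import *
from bench import state
rep(state(),.015,-.001,.106)
```

```text
shift mm [-3.9 19.3  0.8] turn [ 0.   -0.04 -0.4 ]
tip local mm [ 34.3  -5.1 106.8] F local [-0.03 -1.23  0.18] t 2.95 w 0.00024118991431414235
```

Emit:
{"fn": "send_rows", "kwargs": {
  "motion": [-2, 4, 0, 0, 0, 0, -4, 8, 0, 0, 0, 0, -4, 12, 0, 0, 0, -0.4, -4, 15, 0, 0, 0, -0.4, -4, 18, 0, 0, 0, -0.4, -4, 21, 1, 0, 0, -0.4, -4, 24, 2, 0, 0, -0.4, -4, 27, 3, 0, 0, -0.4, -4, 30, 4, 0, 0, -0.4, -4, 32, 4, 0, 0, -0.4]
}}

```text
time: 3.95
tcp_pos: [0.5862, -0.0353, 0.1725]
ee_rot: [1.941, -2.47, -0.0]
ft_force: [3.8, -0.4, -0.3]
gripper_width: 0.0
```

Run:
```python
from h import *
from bench import state
rep(state(),0,-.001,.102)
```

```text
shift mm [1.2 2.  0.5] turn [ 0.01 -0.01  0.08]
tip local mm [  2.    0.2 102.5] F local [ 3.74  0.52 -0.35] t 3.95 w 3.326020586610695e-05
```

Emit:
{"fn": "send_rows", "kwargs": {
  "motion": [0, 1, 0.5, 0, 0, 0, 0, 2, 1, 0, 0, 0, 0, 3, 2, 0, 0, 0, 0, 3, 2, 0, 0, 0]
}}

```text
time: 4.35
tcp_pos: [0.5833, -0.0345, 0.1705]
ee_rot: [1.941, -2.47, -0.001]
ft_force: [2.4, -0.2, 1.8]
gripper_width: 0.0002
```

Emit:
{"fn": "send_rows", "kwargs": {
  "motion": [0, 0.5, 0.3, 0, 0, 0, 0, 1, 0.6, 0, 0, 0, 0, 1.5, 1, 0, 0, 0, 0, 1.5, 1, 0, 0, 0]
}}

```text
time: 4.75
tcp_pos: [0.582, -0.0342, 0.1696]
ee_rot: [1.941, -2.47, -0.0]
ft_force: [2.5, -0.9, 1.2]
gripper_width: 0.0001
```

Emit:
{"fn": "send_rows", "kwargs": {
  "motion": [0, 0.5, 0.3, 0, 0, 0, 0, 1, 0.6, 0, 0, 0, 0, 1, 0.6, 0, 0, 0]
}}

```text
time: 5.05
tcp_pos: [0.581, -0.0339, 0.1691]
ee_rot: [1.941, -2.47, -0.0]
ft_force: [2.8, -0.7, 0.5]
gripper_width: 0.0003
```

Emit:
{"fn": "send_rows", "kwargs": {
  "motion": [0, 0.7, 0.5, 0, 0, 0, 0, 1.4, 1, 0, 0, 0, 0, 1.4, 1, 0, 0, 0]
}}

```text
time: 5.35
tcp_pos: [0.5796, -0.0336, 0.168]
ee_rot: [1.941, -2.47, -0.0]
ft_force: [2.8, -1.0, 1.2]
gripper_width: 0.0004
```

Emit:
{"fn": "send_rows", "kwargs": {
  "motion": [0, 0.7, 0.5, 0, 0, 0, 0, 1.4, 1, 0, 0, 0, 0, 1.4, 1, 0, 0, 0]
}}

```text
time: 5.65
tcp_pos: [0.5782, -0.0333, 0.167]
ee_rot: [1.941, -2.47, -0.0]
ft_force: [3.0, -0.5, 1.5]
gripper_width: 0.0008
```

Emit:
{"fn": "send_rows", "kwargs": {
  "motion": [0, 0.7, 0.5, 0, 0, 0, 0, 1.4, 1, 0, 0, 0, 0, 1.4, 1, 0, 0, 0]
}}

```text
time: 5.95
tcp_pos: [0.5769, -0.0329, 0.166]
ee_rot: [1.941, -2.47, -0.0]
ft_force: [2.5, -0.2, 1.6]
gripper_width: 0.0007
```

Emit:
{"fn": "send_rows", "kwargs": {
  "motion": [0, 0.7, -1, 0, 0, 0, 0, 1.4, -1.5, 0, 0, 0, 0, 1.4, -1.5, 0, 0, 0]
}}

```text
time: 6.25
tcp_pos: [0.5756, -0.0328, 0.1674]
ee_rot: [1.941, -2.47, 0.0]
ft_force: [4.1, -1.5, -1.6]
gripper_width: 0.0007
```

Emit:
{"fn": "send_rows", "kwargs": {
  "motion": [0, 0.7, 0, 0, 0, 0, 0, 1.4, 0, 0, 0, 0, 0, 1.4, 0, 0, 0, 0]
}}

```text
time: 6.55
tcp_pos: [0.5742, -0.0324, 0.1675]
ee_rot: [1.941, -2.47, 0.0]
ft_force: [4.2, -1.5, -2.0]
gripper_width: 0.0003
```

Emit:
{"fn": "send_rows", "kwargs": {
  "motion": [0, 0.7, 0.4, 0, 0, 0, 0, 1.4, 0.8, 0, 0, 0, 0, 1.4, 0.8, 0, 0, 0]
}}

```text
time: 6.85
tcp_pos: [0.5729, -0.032, 0.1669]
ee_rot: [1.941, -2.47, 0.0]
ft_force: [4.1, -0.7, -1.3]
gripper_width: 0.0003
```

Emit:
{"fn": "send_rows", "kwargs": {
  "motion": [0, 0.7, 0.4, 0, 0, 0, 0, 1.4, 0.8, 0, 0, 0, 0, 1.4, 0.8, 0, 0, 0]
}}

```text
time: 7.15
tcp_pos: [0.5715, -0.0317, 0.1661]
ee_rot: [1.941, -2.47, 0.0]
ft_force: [3.4, -1.0, -0.4]
gripper_width: 0.0007
```

Emit:
{"fn": "send_rows", "kwargs": {
  "motion": [0, 0.7, 0.4, 0, 0, 0, 0, 1.4, 0.8, 0, 0, 0, 0, 1.4, 0.8, 0, 0, 0]
}}

```text
time: 7.45
tcp_pos: [0.5703, -0.0314, 0.1654]
ee_rot: [-1.941, 2.47, -0.001]
ft_force: [3.8, -1.2, 0.0]
gripper_width: 0.0006
```

Emit:
{"fn": "send_rows", "kwargs": {
  "motion": [0, 0.7, 0.4, 0, 0, 0, 0, 1.4, 0.8, 0, 0, 0, 0, 1.4, 0.8, 0, 0, 0]
}}

```text
time: 7.75
tcp_pos: [0.57, -0.0313, 0.1653]
ee_rot: [-1.94, 2.469, -0.004]
ft_force: [6.1, -2.0, 1.7]
gripper_width: 0.0003
```

Emit:
{"fn": "send_rows", "kwargs": {
  "motion": [0, 0.4, 0, 0, 0, 0, 0, 0.8, 0, 0, 0, 0, 0, 0.8, 0, 0, 0, 0]
}}

```text
time: 8.05
tcp_pos: [0.5699, -0.0313, 0.1654]
ee_rot: [-1.939, 2.468, -0.005]
ft_force: [7.4, -3.1, -0.6]
gripper_width: 0.0006
```

Emit:
{"fn": "send_rows", "kwargs": {
  "motion": [0, 0.7, 0, 0, 0, 0, 0, 1.4, 0, 0, 0, 0, 0, 2, 0, 0, 0, 0, 0, 2, 0, 0, 0, 0]
}}

```text
time: 8.45
tcp_pos: [0.5694, -0.0313, 0.1655]
ee_rot: [-1.937, 2.466, -0.01]
ft_force: [11.8, -3.5, -4.6]
gripper_width: 0.0006
```

Emit:
{"fn": "send_rows", "kwargs": {
  "motion": [0, 0.5, 0, 0, 0, 0, 0, 1, 0, 0, 0, 0, 0, 1, 0, 0, 0, 0, 0, 1, 0, 0, 0, 0]
}}

```text
time: 8.85
tcp_pos: [0.5692, -0.0313, 0.1656]
ee_rot: [-1.936, 2.465, -0.011]
ft_force: [14.1, -3.0, -5.5]
gripper_width: 0.0001
```

Emit:
{"fn": "send_rows", "kwargs": {
  "motion": [0, 0, 0, 0, 0, 0, 0, 0, 0, 0, 0, 0, 0, 0, 0, 0, 0, 0, 0, 0, 0, 0, 0, 0, 0, 0, 0, 0, 0, 0, 0, 0, 0, 0, 0, 0, 0, 0, 0, 0, 0, 0, 0, 0, 0, 0, 0, 0, 0, 0, 0, 0, 0, 0, 0, 0, 0, 0, 0, 0]
}}

```text
time: 9.85
tcp_pos: [0.5692, -0.0313, 0.1656]
ee_rot: [-1.936, 2.465, -0.011]
ft_force: [13.2, -4.0, -4.9]
gripper_width: 0.0007
```

Run:
```python
from h import *
from bench import state
rep(state(),.02,-.001,.20)
```

```text
shift mm [   0.9  -36.6 -104. ] turn [-0.6   0.09  0.03]
tip local mm [-14.8   0.2  95.6] F local [13.76 -0.77 -4.93] t 9.85 w 0.0006725701806084465
```

Emit:
{"fn": "send_rows", "kwargs": {
  "motion": [0, -4, 0, 0, 0, 0, 0, -10, -2, 0, 0, 0, 0, -12, -15, 0, 0, 0, 0, -12, -40, 0, 0, 0, 0, -8, -55, 0, 0, 0, 0, 10, -58, 0, 0, 0, 0, 30, -58, 0, 0, 0, 0, 44, -58, 0, 0, 0, 0, 48, -58, 0, 0, 0, 0, 48, -58, 0, 0, 0]
}}

```text
time: 10.85
tcp_pos: [0.5181, -0.0185, 0.2229]
ee_rot: [1.941, -2.47, 0.001]
ft_force: [-0.1, 0.0, 0.2]
gripper_width: 0.0004
```

Run:
```python
from h import *
from bench import state,viewer
s=state();rep(s,-.067,-.001,.098)
d=viewer.snapshot("scene");cv2.imwrite("pics/s2.png",cv2.resize(d["image"][100:320,150:470,::-1],None,fx=2,fy=2))
```

```text
shift mm [ 1.3 -1.1 54.9] turn [-0.02 -0.04  0.1 ]
tip local mm [-68.1   0.3 152.9] F local [-0.12  0.02  0.18] t 10.85 w 0.0003742988189034507
```

View pics/s2.png

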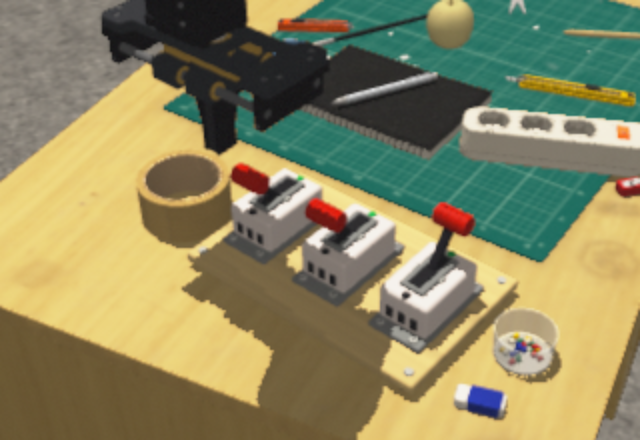

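The lever now stands at OFF (250,178) and the finger (220,140) is clear on its -x side. I'll lower and push ON.

Emit:
{"fn": "send_rows", "kwargs": {
  "motion": [1, 0, 10, 0, 0, 0, 1, 0, 30, 0, 0, 0, 1, 0, 50, 0, 0, 0, 1, 0, 57, 0, 0, 0, 1, -3, 58, 0, 0, 0, 1, -8, 58, 0, 0, 0, 1, -11, 58, 0, 0, 0, 1, -14, 58, 0, 0, 0, 1, -17, 58, 0, 0, 0, 1, -20, 57, 0, 0, 0]
}}

```text
time: 11.9
tcp_pos: [0.5358, -0.0236, 0.1654]
ee_rot: [1.939, -2.466, -0.006]
ft_force: [-6.7, 2.0, 3.6]
gripper_width: 0.0007
```

Run:
```python
from h import *
from bench import state
rep(state(),.0,-.001,.1)
```

```text
shift mm [  0.7 -49.7  -4.9] turn [ 0.33 -0.05  0.1 ]
tip local mm [-50.1  -0.5  95.4] F local [-7.02  0.38  3.64] t 11.9 w 0.0006712277354903357
```

Emit:
{"fn": "send_rows", "kwargs": {
  "motion": [0, -3, 0, 0, 0, 0, 0, -8, -1, 0, 0, 0, 0, -13, -2, 0, 0, 0, 0, -18, -4, 0, 0, 0, 0, -23, -5, 0, 0, 0, 0, -28, -6, 0, 0, 0, 0, -33, -6, 0, 0, 0, 0, -38, -6, 0, 0, 0, 0, -42, -6, 0, 0, 0, 0, -46, -6, 0, 0, 0]
}}

```text
time: 12.9
tcp_pos: [0.5824, -0.0353, 0.1709]
ee_rot: [1.941, -2.469, -0.001]
ft_force: [-3.0, 1.8, -1.9]
gripper_width: 0.0002
```

Run:
```python
from h import *
from bench import state
rep(state(),.0,-.001,.1)
```

```text
shift mm [ 0.2 -1.7  0.9] turn [ 0.07 -0.    0.08]
tip local mm [ -1.7  -0.8 100.9] F local [-3.37  1.05 -1.86] t 12.9 w 0.0002255145574076695
```

Emit:
{"fn": "send_rows", "kwargs": {
  "motion": [0, -1, 0, 0, 0, 0, 0, -2, 0, 0, 0, 0, 0, -3, 0, 0, 0, 0, 0, -3, 0, 0, 0, 0]
}}

```text
time: 13.3
tcp_pos: [0.5851, -0.0361, 0.1711]
ee_rot: [1.941, -2.47, -0.001]
ft_force: [-2.9, 1.4, -1.1]
gripper_width: 0.0003
```

Emit:
{"fn": "send_rows", "kwargs": {
  "motion": [0, -1, 0, 0, 0, 0, 0, -2, 0.5, 0, 0, 0, 0, -2.5, 1, 0, 0, 0, 0, -2.5, 1, 0, 0, 0]
}}

```text
time: 13.7
tcp_pos: [0.5881, -0.0368, 0.1706]
ee_rot: [-1.941, 2.47, -0.001]
ft_force: [-2.8, 0.6, -0.5]
gripper_width: 0.0011
```

Emit:
{"fn": "send_rows", "kwargs": {
  "motion": [0, -0.7, 0.5, 0, 0, 0, 0, -1.4, 1, 0, 0, 0, 0, -2, 1, 0, 0, 0, 0, -2, 1, 0, 0, 0]
}}

```text
time: 14.1
tcp_pos: [0.5898, -0.0371, 0.1697]
ee_rot: [1.941, -2.47, 0.0]
ft_force: [-4.2, 1.3, 2.5]
gripper_width: 0.0006
```

Emit:
{"fn": "send_rows", "kwargs": {
  "motion": [0, -0.7, 0.5, 0, 0, 0, 0, -1.4, 0.5, 0, 0, 0, 0, -2, 0.5, 0, 0, 0, 0, -2, 0.5, 0, 0, 0]
}}

```text
time: 14.5
tcp_pos: [0.5903, -0.037, 0.1688]
ee_rot: [1.94, -2.468, -0.004]
ft_force: [-9.0, 1.7, 4.9]
gripper_width: 0.0004
```

Emit:
{"fn": "send_rows", "kwargs": {
  "motion": [0, -0.7, 0, 0, 0, 0, 0, -1.4, 0, 0, 0, 0, 0, -2, 0, 0, 0, 0, 0, -2, 0, 0, 0, 0]
}}

```text
time: 14.9
tcp_pos: [0.5908, -0.037, 0.1684]
ee_rot: [1.939, -2.465, -0.008]
ft_force: [-12.1, 1.9, 6.4]
gripper_width: 0.0005
```

Emit:
{"fn": "send_rows", "kwargs": {
  "motion": [0, -0.5, 0, 0, 0, 0, 0, -1, 0, 0, 0, 0, 0, -1, 0, 0, 0, 0, 0, -1, 0, 0, 0, 0, 0, -1, 0, 0, 0, 0, 0, -1, 0, 0, 0, 0, 0, -1, 0, 0, 0, 0, 0, -1, 0, 0, 0, 0, 0, -1, 0, 0, 0, 0, 0, -1, 0, 0, 0, 0]
}}

```text
time: 15.9
tcp_pos: [0.5911, -0.037, 0.1683]
ee_rot: [1.938, -2.464, -0.01]
ft_force: [-13.8, 3.1, 7.3]
gripper_width: 0.0004
```

Emit:
{"fn": "send_rows", "kwargs": {
  "motion": [0, 0, 0, 0, 0, 0, 0, 0, 0, 0, 0, 0, 0, 0, 0, 0, 0, 0, 0, 0, 0, 0, 0, 0]
}}

```text
time: 16.3
tcp_pos: [0.5911, -0.037, 0.1683]
ee_rot: [1.938, -2.464, -0.01]
ft_force: [-15.0, 2.9, 7.3]
gripper_width: 0.0006
```

Run:
```python
from h import *
from bench import state
rep(state(),-.03,-.001,.2)
```

```text
shift mm [   0.7   38.1 -101.4] turn [ 0.53 -0.09  0.13]
tip local mm [ 6.5 -0.4 98.3] F local [-15.31  -0.74   7.33] t 16.3 w 0.000648597202407001
```

Held for over 1 s at about 15 N. Backing away and up.

Emit:
{"fn": "send_rows", "kwargs": {
  "motion": [0, 3, 0, 0, 0, 0, 0, 8, 0, 0, 0, 0, 0, 15, -1, 0, 0, 0, 0, 22, -10, 0, 0, 0, 0, 26, -30, 0, 0, 0, 0, 28, -60, 0, 0, 0, 0, 28, -90, 0, 0, 0, 0, 28, -110, 0, 0, 0, 0, 28, -120, 0, 0, 0, 0, 28, -120, 0, 0, 0]
}}

```text
time: 17.3
tcp_pos: [0.5681, -0.0316, 0.2909]
ee_rot: [-1.94, 2.468, -0.005]
ft_force: [0.4, -0.6, -1.0]
gripper_width: 0.0004
```

Emit:
{"fn": "send_rows", "kwargs": {
  "motion": [0, 10, 0, 0, 0, 0, 0, 35, -5, 0, 0, 0, 0, 60, -10, 0, 0, 0, 0, 75, -10, 0, 0, 0, 0, 80, -10, 0, 0, 0, 0, 80, -10, 0, 0, 0]
}}

```text
time: 17.9
tcp_pos: [0.4887, -0.0127, 0.2981]
ee_rot: [1.94, -2.469, -0.0]
ft_force: [-0.1, -0.2, 0.2]
gripper_width: 0.0007
```

Run:
```python
from h import *
from bench import state,viewer
s=state();rep(s,0,0,.2)
d=viewer.snapshot("top");P=cloud(d);R=red(d["image"]);R[:140]=0;R[265:]=0
n,l,st,c=cv2.connectedComponentsWithStats(R.astype(np.uint8))
for k in range(1,n):
    if st[k,4]>20 and 255<c[k][0]<422: q=P[l==k];e=np.median(q,0)[:2]-C;print(c[k],"local mm",e@BX*1000,e@BY*1000,np.median(q[:,2]))
d2=viewer.snapshot("scene");cv2.imwrite("pics/end.png",np.vstack([d["image"][120:300,150:470,::-1],d2["image"][140:330,150:470,::-1]]))
```

```text
shift mm [ -1.  -98.1  28. ] turn [ 0.06 -0.05  0.07]
tip local mm [-98.1  -1.1 228.1] F local [-0.   -0.22  0.19] t 17.9 w 0.0006595658956368718
[292.6328125 171.015625 ] local mm 24.229900476858088 -4.16754514482217 0.1117617723820526
[394.36094675 191.44378698] local mm 30.89440026865482 -178.70898008213143 0.10913105698756498
[335.3030303  213.22727273] local mm -27.764781386003264 -89.11461351646689 0.10781369395242141
[334.35294118 219.52941176] local mm -37.9563477802152 -90.52484297889701 0.10711236166953203
```

View pics/end.png

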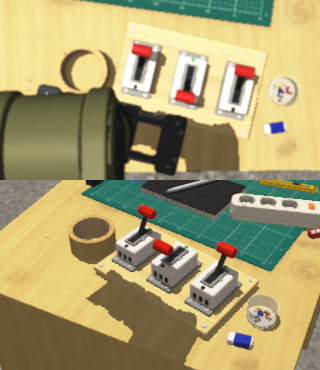

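The tripped bar (142,50 in the top crop) now rests on, at about +24 mm. The other two levers and the loose things look unchanged, and the arm is clear.

```bash
python3 -c "
from bench import r
print(r.job_done())"
```

```text
the job is handed in; nothing more can be done
None
```

I reset the tripped switch, the leftmost one seen from the robot, and handed the job in at about 18 s of the 64 s allowed. `r.job_done()` gives no verdict, so success is judged from my own readings.

- **OFF push:** with closed fingers, I found the stop with the bar about 34 mm toward the black dot. I held about 14.6 N there for just over a second.
- **ON push:** I found the stop with the bar about 26 mm toward the green dot. I held 14 to 15 N of horizontal push there for over a second. An upward component of about 7 N brought the total to 16 to 17 N, the highest reading I saw and below the 22 N limit.
- **Last checks:**
  - **Tripped bar:** it rests at about +24 mm by camera, against the 21 mm needed. The fingers' position at the stop put it nearer +26 mm, a small disagreement within the calibration.
  - **Other two levers:** they measured the same as at the start.
  - **Tape, tub and eraser:** they look unmoved in the picture, but I did not measure them.
  - **Arm:** it was clear, with about 0.3 N at the wrist.

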